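# Bolt the sample carrier shut

## Task

Bolt the lid of the white sample carrier shut: press its long orange spring catch down with one fingertip and keep it down while the other finger pushes the bolt, by its upright blue tab, all the way home through the keeper on the lid; only then let the catch spring back up, so that it locks the bolt there, and come clear. Nothing is to be picked up: leave the carrier where it stands, and everything on it and around it undisturbed.

Things in the scene. Friction and masses are not known exactly. Their poses are not given: they have to be found in the camera images.
- carrier: White loose carrier box, 4 kg, rubber feet, 170 (x) by 300 (y) by 100 mm high; origin under its centre, z up, yaw within 0.6 rad of the world's. Its -y end is a flat deck 100 mm up with bolt and catch; the +y part is the tube bay under a clear lid of the same height. The bolt slides along carrier +y; tab (x = -28 mm) and catch (x = +28 mm) lie side by side across that direction.
- tab (a point): Top of the rear (-y) face, the face to push, of the bolt's upright blue tab; moves with it; at carrier (-28, -90, 148) mm when unbolted. The tab is 26 mm wide (x), 10 mm thick (y), its top 48 mm above the deck. Under it runs the bolt's flat steel bar, top 12 mm above the deck; bar guides reach 13.5 mm.
- bolt (a joint): Bolt travel in m: 0 = unbolted (start), 0.030 = fully home, at its stop. About 2 N of friction; stays where it is left. Three teeth on its side: the catch locks it at 0, 0.010, 0.020 and 0.030 (2 to 3 mm of play), and it moves only while the catch is down.
- catch_top (a point): Centre of the flat top of the orange spring catch, a bar 24 mm wide (carrier x), 85 mm long (carrier y, parallel to the bolt), its top 24 mm above the deck when up; at carrier (28, -87.5, 124) mm when up; moves with it. Nothing beside it but the tab is as high. It can be pressed anywhere along its length, and a fingertip can slide along it while pressing.
- keeper (a point): Top centre of the dark steel keeper, a staple 40 mm wide (carrier x), 14 mm long (y), 20 mm high, at the lid's -y edge, at carrier (-28, -8, 120) mm; the bolt's bar end is 15 mm short of it at the start and goes right through it when home.
- catch (a joint): How far the catch is pressed down, in m: 0 = up (springs back to it), 0.008 = fully down at its stop. The spring pushes up with 2 N when up and 6 N fully down. The bolt is free from about 0.0035 on.
- rack_full: Bystander: magenta tube rack, 140 by 88 mm, with tubes, 96 mm high in all; origin under its centre.
- rack_spare: Bystander: magenta tube rack, 88 by 114 by 60 mm, nearly empty (one tube, 96 mm high); origin under its centre.
- reagent: Bystander: amber bottle with a blue cap, 60 mm across, 130 mm high; origin under its centre.
- beaker: Bystander: glass beaker, 68 mm across, 85 mm high; origin under its centre.
- jar: Bystander: white jar with a red lid, 68 mm across, 90 mm high; origin under its centre.
- tipbox: Bystander: blue tip box with a clear lid, 85 by 120 by 67 mm; origin under its centre.
- vial: Bystander: small amber vial with a white cap, 24 mm across, 46 mm high, standing on the carrier's clear lid, 60 mm or more beyond the keeper; origin under its centre.

How it is judged:
By the outcome, as a careful person would: the job done as asked, in the order asked, and still so for the second after the job is handed in, with the robot touching nothing.
It also fails if it takes over 38 s, if anything falls off the work surface, if the arm or the gripper's body presses on something with over 40 N, if the wrist force passes 120 N, or if a joint passes its speed limit or range.

## Robot

A 6-joint arm with a two-finger parallel gripper is mounted at the origin on the work surface. World frame = base frame: x ahead of the robot, y to its left, z up, the work surface at z = 0. Lengths are in mm, angles in rad, forces in N, time in s.
With the tool pointing down it reaches from about 300 to 775 mm from the base axis. Payload 14.6 kg.
Tool frame: the origin (TCP) lies on the centre line of the jaws, within the pads' length; the fingertips stand manip.tcp_to_tips ahead of it and the grasp point (between the pads) lies 5 mm behind it (manip.tcp_to_tips is the distance from the TCP to the fingertips, in mm); z points along the fingers, y is the direction in which the jaws open and shut (so a half turn about z gives the same grasp; the last joint's range is limited). The gripper opens to 94 mm and grips with 3 to 60 N. Pads are 16 mm wide; open, the fingers measure 119 mm over their backs; the gripper's body (75 mm by 177 mm) begins 78 mm behind the grasp point.
Start: joints at [1.227, 0.3, 1.521, -0, 1.321, -0.067], TCP at [150.301, 529.055, 219.446] pointing down, gripper open.
Joint ranges: [-3.03, 3.03], [-0.79, 2.21], [0.23, 2.52], [-1.04, 4.18], [0, 3.07], [-2.55, 2.55]. Speed limits (rad/s): [2.22, 2.22, 2.57, 3.14, 3.14, 3.14].

## Interface

Orientations are given as [roll, pitch, yaw] about the fixed x, y, z axes, in that order (R = Rz(yaw) Ry(pitch) Rx(roll)).
In Python, from cell import manip, optics, workorder gives the robot as it stands. The module is installed in compiled form; this text tells all that it offers.
- The arm moves only by the tool jog_arm, never from a script. Its argument "deltas" is text: rows parted by semicolons, each of 5 numbers parted by spaces: the shift along the tool's x, y, z in mm, then the turn about the tool's z in rad, then the finger opening in mm, from 0 to 94. In form: tx ty tz twist grip; .... A call has exactly 10 rows; each row is the pose to reach, as a shift and turn from the pose commanded when the call began, along the tool's axes at that moment; what a row does not reach only later rows make up. A row lasts 1/8 s, in which the tool goes at most 62.5 mm and 10.7 degrees, less where a joint would pass 70% of its speed; a pose out of reach is approached as far as the arm can. A call with a gripper value outside its range is refused whole. The fingers move at their own pace and stop on an object; "squeeze" is the grip in N (left out, the last holds). Time passes only in rows, so rows that repeat a pose let the fingers close, or fill a call up. It gives the time, the measured TCP pose, the force and the opening at its end, in the units of the state.
- manip.read_state(): the state, without advancing time (a new reading comes with each control period).
- optics.camera(name): name is "scene" or "side" or "wrist"; returns (picture, depth): 480x640x3 uint8, red, green, blue; 480x640 float32, mm along the optical axis (not along the pixel's ray), 0 where there is no reading.
- optics.get_calibration(name): a dict with "intrinsics" (3x3 intrinsics, pixels), "R" (3x3) and "t" (3): a world point X has camera coordinates R X + t; the wrist camera has in their place "hand_eye" (4x4, takes a point from camera to tool coordinates, whose origin is the TCP and whose axes are the flange's). Camera axes: x right, y down, z forward; pixel columns grow to the right and rows downward; lengths in mm; the calibration is good to about 2 mm. The wrist camera is an equidistant fisheye: a pixel r from the principal point sees the ray r / f radians off the axis. A picture is of the moment at which its call begins: read the wrist's pose just before it. get_calibration takes no time and is no camera call.
- workorder.sign_off(): hands the job in, once; it reports no verdict.
The state is a dict: "clock": time; "joints": joint angles; "qd": joint speeds; "effort": joint torques, N m; "eef_pos": TCP position; "eef_rot": TCP orientation; "wrist_force": force on the tool from outside, world axes, zero at the start; "moment": the same for the moment, N m; "finger_gap": finger opening in mm.
Only numpy, scipy, OpenCV 4.12 (cv2) and the standard library are available. Lean on these libraries where they do the work, as an engineer would, in place of code of your own. Each camera call takes 0.05 s, during which the arm holds its last target.

## Working session

There is one attempt and no reset: what is moved stays moved. The work goes in short steps, Python scripts to look and compute and a tool call to move; the robot and the scene stay as the last step left them, time stands still between calls to the robot, and variables do not carry over. Pictures are saved under pics/ and viewed, and the job is handed in when it is done.

Besides the shell and the picture viewer there is one more tool, called as name(argument=value, ...), one argument or row to a line, values as JSON. jog_arm: Moves the arm, as the interface text tells. Its arguments: {"type":"object","properties":{"deltas":{"type":"string"},"squeeze":{"type":"number"}},"required":["deltas"]}

```bash
mkdir -p pics; cat > h.py <<'E'
import numpy as np,cv2
from cell import manip,optics,workorder
def save(n,img): cv2.imwrite('pics/'+n+'.png',cv2.cvtColor(img,cv2.COLOR_RGB2BGR))
def w(c,d,u,v):
    K=np.array(c['intrinsics']);p=np.linalg.inv(K)@[u,v,1]*d
    return np.array(c['R']).T@(p-np.array(c['t']))
E
python3 - <<'E'
from h import *
print(manip.tcp_to_tips); s=manip.read_state(); print(s)
for n in ('scene','side'):
    p,d=optics.camera(n); save(n+'0',p); np.savez('pics/'+n+'0.npz',p=p,d=d); print(n,optics.get_calibration(n))
print(optics.get_calibration('wrist'))
E
```

```text
14.0
{'clock': 0.0, 'joints': array([ 1.22739528e+00,  3.00453490e-01,  1.52159725e+00, -1.15329715e-05,
        1.32069725e+00, -6.66376684e-02]), 'qd': array([-9.99445552e-04, -2.04367366e-04, -5.01395505e-04, -4.45004347e-04,
       -5.86223854e-05,  1.57017773e-04]), 'effort': array([-1.30441786e-04, -5.31802976e+01, -3.52743852e+01,  7.08482321e-02,
        2.43696116e-02, -1.10207927e-04]), 'eef_pos': array([150.22414238, 528.82367228, 218.88914252]), 'eef_rot': array([-3.14043914e+00, -6.57858454e-05,  2.86483210e+00]), 'wrist_force': array([-0.46723423, -0.6693272 , -0.77350151]), 'moment': array([-0.04700023, -0.0236362 ,  0.01293787]), 'finger_gap': 94.24060442660705}
scene {'intrinsics': array([[521.31414907,   0.        , 315.43909246],
       [  0.        , 521.31414907, 243.83353898],
       [  0.        ,   0.        ,   1.        ]]), 'R': array([[-0.56771679,  0.8231798 , -0.00852404],
       [ 0.52567353,  0.35453026, -0.77328884],
       [-0.63353372, -0.44348992, -0.63399662]]), 't': array([ 333.47000052, -216.63303282, 1566.99873729])}
side {'intrinsics': array([
[... 217 characters left out ...]
   [-2.51892487e-01, -6.81526955e-01, -6.87074366e-01],
       [ 2.37554785e-01,  6.44700825e-01, -7.26586932e-01]]), 't': array([-535.28550305,  219.19398427, 1225.55415643])}
{'intrinsics': array([[371.64829954,   0.        , 320.71397628],
       [  0.        , 371.64829954, 233.81490116],
       [  0.        ,   0.        ,   1.        ]]), 'hand_eye': array([[ 2.50188740e-04, -9.58326798e-01, -2.85674090e-01,
         8.47574432e+01],
       [ 9.99999610e-01, -2.30356336e-06,  8.83511028e-04,
         1.91940847e-01],
       [-8.47350363e-04, -2.85674200e-01,  9.58326423e-01,
        -1.64618118e+02],
       [ 0.00000000e+00,  0.00000000e+00,  0.00000000e+00,
         1.00000000e+00]])}
```

View pics/scene0.png

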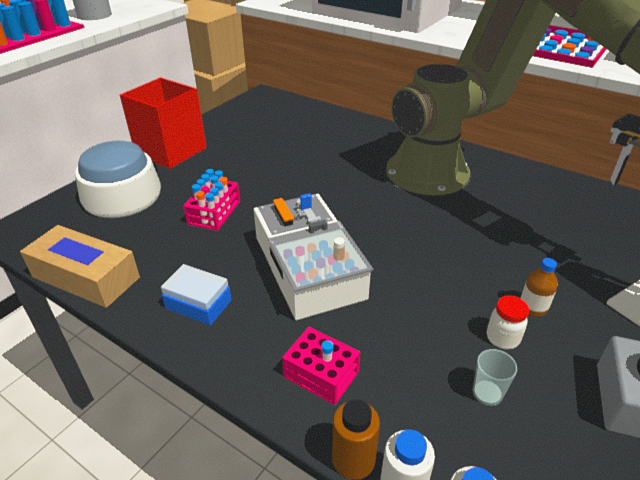

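View pics/side0.png

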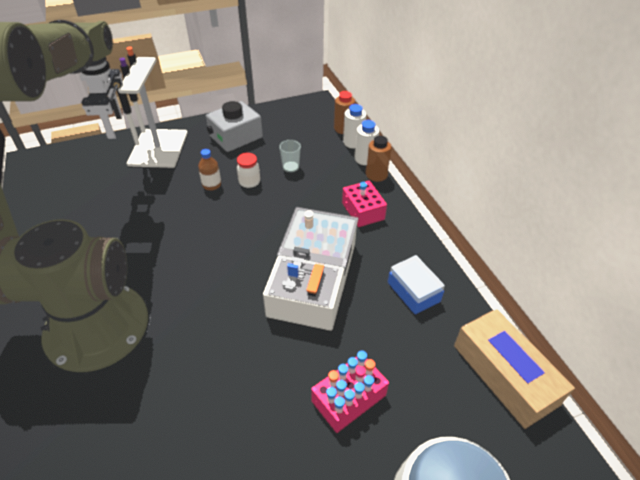

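The carrier is at about (312,255) in scene and (312,268) in side. I'll enlarge both.

```bash
python3 - <<'E'
from h import *
a=np.load('pics/scene0.npz')['p'];save('sc1',cv2.resize(a[185:325,245:385],None,fx=4.2,fy=4.2,interpolation=2))
a=np.load('pics/side0.npz')['p'];save('si1',cv2.resize(a[200:335,255:365],None,fx=4.4,fy=4.4,interpolation=2))
E
```

```text
(no output)
```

View pics/sc1.png

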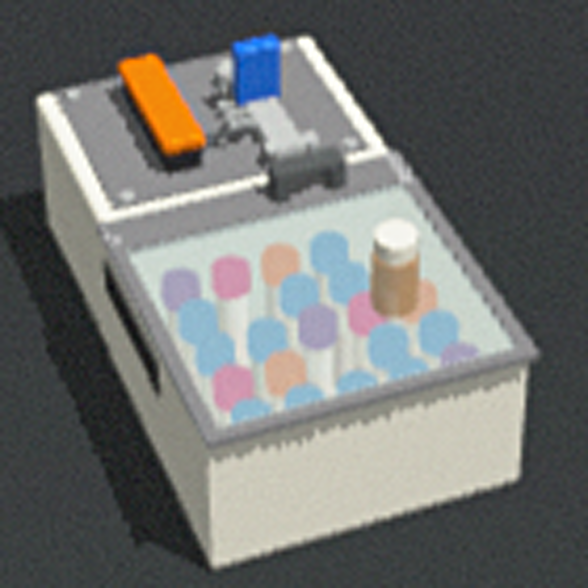

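View pics/si1.png

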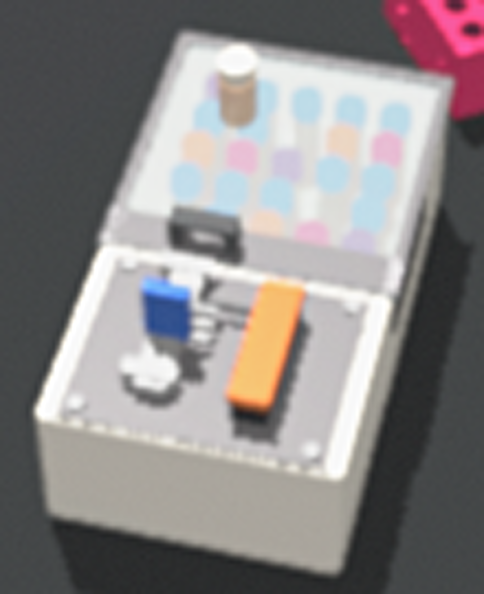

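```bash
cat > fit.py <<'E'
from h import *
from scipy.optimize import least_squares
S=lambda u,v:(245+u/4.2,185+v/4.2)
D=lambda u,v:(255+u/4.4,200+v/4.4)
obs={'scene':[((85,-150,100),S(40,97)),((-85,-150,100),S(312,36)),((85,150,100),S(212,442)),((-85,150,100),S(537,354)),((28,-87.5,124),S(161,101)),((-28,-90,148),S(257,38)),((-28,-8,120),S(310,157))],
'side':[((-85,-150,100),D(37,412)),((85,-150,100),D(341,478)),((85,150,100),D(454,80)),((-85,150,100),D(181,35)),((28,-87.5,124),D(267,340)),((-28,-90,148),D(167,288)),((-28,-8,120),D(207,216))]}
def pr(c,X):
    q=np.array(c['R'])@X+np.array(c['t']);k=np.array(c['intrinsics'])@q;return k[:2]/k[2]
C={n:optics.get_calibration(n) for n in obs}
def W(p,P): 
    c,s=np.cos(p[2]),np.sin(p[2]);return np.array([p[0]+c*P[0]-s*P[1],p[1]+s*P[0]+c*P[1],P[2]])
def run(ns):
    f=lambda p:np.concatenate([pr(C[n],W(p,P))-np.array(o) for n in ns for P,o in obs[n]])
    r=least_squares(f,[450,100,0],x_scale=[100,100,.3],loss='soft_l1');print(ns,r.x,f(r.x).reshape(-1,2).round(1).tolist());return r.x
for ns in (['scene'],['side'],['scene','side']): p=run(ns)
for n in obs:
    d=np.load('pics/%s0.npz'%n)['d']
    for P,o in obs[n][4:]:
        u,v=np.round(o).astype(int); print(n,P,w(C[n],d[v,u],u,v).round(1),W(p,P).round(1))
# around objects
E
python3 fit.py
```

```text
['scene'] [553.51773598 -40.35095557  -0.59704337] [[-0.7, 0.2], [0.2, -0.0], [-0.0, -0.7], [-0.5, -1.0], [0.8, 0.0], [-0.1, 0.8], [0.3, 1.8]]
['side'] [554.42435552 -46.04464131  -0.6017404 ] [[-0.5, -0.1], [0.8, -0.5], [-0.6, 1.2], [0.8, 0.8], [0.2, -1.1], [-0.4, 0.6], [-0.2, -0.2]]
['scene', 'side'] [553.78893823 -42.26777331  -0.59661799] [[-1.4, 0.0], [-0.5, -0.2], [-0.8, -1.0], [-1.3, -1.3], [0.0, -0.2], [-0.8, 0.6], [-0.5, 1.6], [-0.9, -1.1], [0.3, -1.8], [-1.6, 0.1], [-0.1, 0.0], [-0.4, -2.2], [-1.0, -0.4], [-0.9, -1.2]]
scene (28, -87.5, 124) [ 532.2 -127.9  127.2] [ 527.8 -130.4  124. ]
scene (-28, -90, 148) [479.8 -99.3 150.3] [ 480.1 -101.   148. ]
scene (-28, -8, 120) [521.7 -34.3 122.3] [526.1 -33.2 120. ]
side (28, -87.5, 124) [ 527.5 -136.1  123.6] [ 527.8 -130.4  124. ]
side (-28, -90, 148) [ 482.4 -101.6  147.8] [ 480.1 -101.   148. ]
side (-28, -8, 120) [527.3 -36.6 119.1] [526.1 -33.2 120. ]
```

jog_arm(
  deltas="-40 -44 0 0.15 44; -80 -88 0 0.30 44; -120 -132 0 0.45 44; -160 -176 0 0.60 44; -200 -220 0 0.75 44; -240 -264 0 0.90 44; -280 -308 0 1.05 44; -320 -352 0 1.2 44; -360 -396 0 1.35 44; -400 -440 0 1.5 44",
)

```text
clock: 1.35
eef_pos: [415.3, -5.5, 219.5]
eef_rot: [3.141, -0.0, 1.36]
wrist_force: [2.2, 0.7, -0.4]
finger_gap: 43.6
```

```bash
cat > go.py <<'E'
from h import *
from scipy.spatial.transform import Rotation as Ro
import sys
def delta(cx,cy,z,p=(553.8,-42.3,-.597),dyaw=0.):
    s=manip.read_state();R=Ro.from_euler('xyz',s['eef_rot']).as_matrix()
    c,n=np.cos(p[2]),np.sin(p[2]);T=np.array([p[0]+c*cx-n*cy,p[1]+n*cx+c*cy,z])
    tw=-((p[2]+np.pi/2)-s['eef_rot'][2]); tw=(tw+np.pi)%(2*np.pi)-np.pi
    print('t',s['clock'],'pos',s['eef_pos'].round(1),s['eef_rot'].round(4),'F',s['wrist_force'].round(1),'gap',round(s['finger_gap'],1),'q',s['joints'].round(2))
    q=np.array([[c,n],[-n,c]])@(s['eef_pos'][:2]-p[:2]); print('carrier',q.round(1),'T',T.round(1),'delta',(R.T@(T-s['eef_pos'])).round(1),'twist',round(tw,3))
if __name__=='__main__': delta(*map(float,sys.argv[1:4]))
E
python3 go.py 0 -120 235
```

```text
t 1.35 pos [415.3  -5.5 219.5] [ 3.1413e+00 -1.0000e-04  1.3596e+00] F [ 2.2  0.7 -0.4] gap 43.6 q [-0.1  -0.01  1.87  0.    1.28  0.11]
carrier [-135.2  -47.5] T [ 486.3 -141.5  235. ] delta [-118.1   98.   -15.5] twist 0.386
```

jog_arm(
  deltas="-30 24 -4 0.1 44; -60 49 -8 0.2 44; -90 74 -12 0.3 44; -118 98 -16 0.386 44; -118 98 -16 0.386 44; -118 98 -16 0.386 44; -118 98 -16 0.386 44; -118 98 -16 0.386 44; -118 98 -16 0.386 44; -118 98 -16 0.386 44",
)

```text
clock: 2.6
eef_pos: [486.6, -138.9, 235.5]
eef_rot: [3.142, -0.0, 0.979]
wrist_force: [1.1, 0.3, 0.6]
finger_gap: 43.9
```

```bash
python3 go.py 0 -120 235; python3 - <<'E'
from h import *
s=manip.read_state()
p,d=optics.camera('wrist'); save('w0',p); np.savez('pics/w0.npz',p=p,d=d,pos=s['eef_pos'],rot=s['eef_rot'])
p,d=optics.camera('side'); save('si2',cv2.resize(p[190:335,220:390],None,fx=4.4,fy=4.4,interpolation=2))
E
```

```text
t 2.6 pos [ 486.6 -138.9  235.5] [ 3.1415 -0.      0.9791] F [1.1 0.3 0.6] gap 43.9 q [-0.35  0.19  1.62  0.    1.33  0.24]
carrier [  -1.3 -117.7] T [ 486.3 -141.5  235. ] delta [-2.3  1.2  0.5] twist 0.005
```

View pics/w0.png

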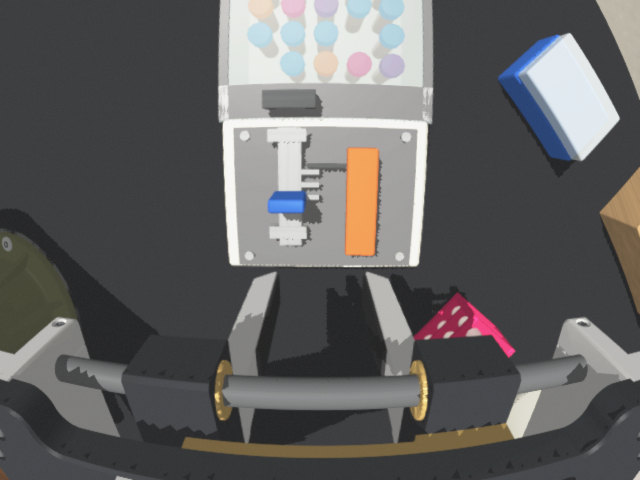

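View pics/si2.png

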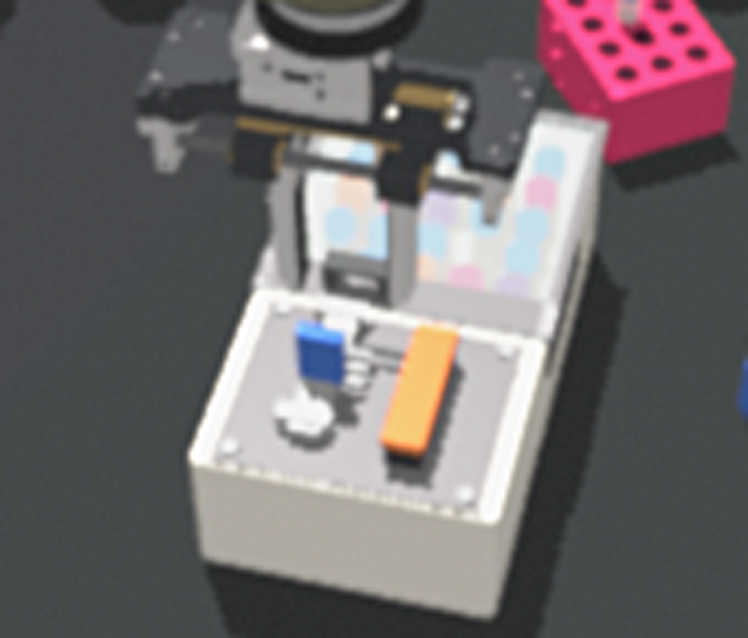

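```bash
python3 - <<'E'
from h import *
a=np.load('pics/w0.npz')['p'];save('w0c',cv2.resize(a[80:275,215:440],None,fx=3.5,fy=3.0,interpolation=2)[:, :])
E
```

```text
(no output)
```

View pics/w0c.png

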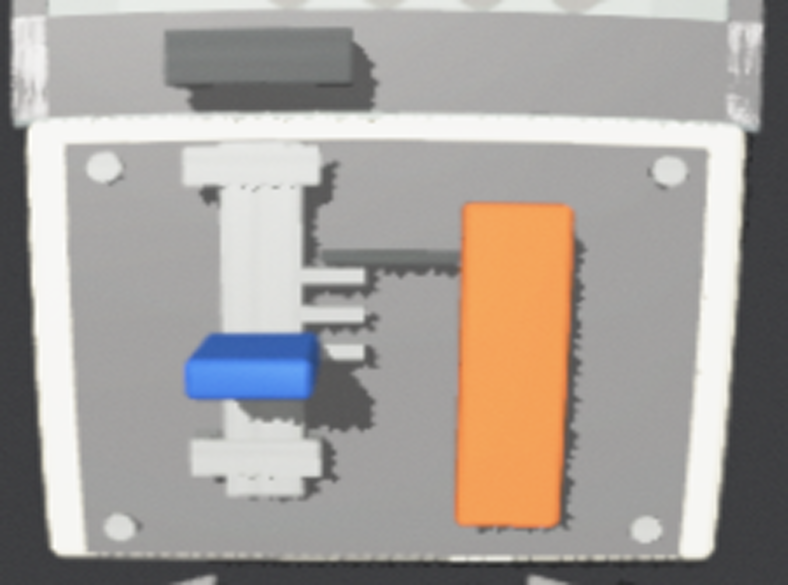

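```bash
cat > wf.py <<'E'
from h import *
from scipy.optimize import least_squares
from scipy.spatial.transform import Rotation as Ro
c=optics.get_calibration('wrist');K=np.array(c['intrinsics']);H=np.array(c['hand_eye'])
def proj(X,pos,rot):
    R=Ro.from_euler('xyz',rot).as_matrix();t=R.T@(X-pos);q=H[:3,:3].T@(t-H[:3,3])
    r=np.hypot(q[0],q[1]);th=np.arctan2(r,q[2]);return np.array([K[0,2]+K[0,0]*th*q[0]/r,K[1,2]+K[1,1]*th*q[1]/r])
def W(p,P):
    c,s=np.cos(p[2]),np.sin(p[2]);return np.array([p[0]+c*P[0]-s*P[1],p[1]+s*P[0]+c*P[1],P[2]])
def fit(obs,pos,rot):
    f=lambda p:np.concatenate([proj(W(p,P),pos,rot)-np.array(o) for P,o in obs])
    r=least_squares(f,[554,-42,-.597],x_scale=[100,100,.3],loss='soft_l1');print(r.x.round(4),f(r.x).reshape(-1,2).round(1).tolist());return r.x
if __name__=='__main__':
    Z=np.load('pics/w0.npz');S=lambda u,v:(215+u/3.5-.35,80+v/3.-.35)
    o=[((16,-130,124),S(457,526)),((40,-130,124),S(560,526)),((40,-45,124),S(574,203)),((16,-45,124),S(463,202)),((-41,-90,148),S(186,398)),((-15,-90,148),S(313,398)),((85,-150,100),S(714,556)),((-85,-150,100),S(52,556)),((-48,-1,120),S(165,29)),((-8,-1,120),S(351,29))]
    fit(o,Z['pos'],Z['rot']); fit(o[:6],Z['pos'],Z['rot']); fit(o[:4],Z['pos'],Z['rot'])
    d=Z['d'];print(d[200,362],d[201,287])
E
python3 wf.py
```

```text
[552.1988 -45.8577  -0.5954] [[-0.2, 0.2], [0.4, 0.2], [0.7, -0.3], [0.3, -0.6], [-0.7, 0.4], [-0.0, 0.4], [1.2, 1.9], [-1.1, 1.3], [-0.5, -0.7], [0.0, -1.7]]
[552.1935 -45.8102  -0.5957] [[-0.3, 0.1], [0.3, 0.1], [0.6, -0.3], [0.2, -0.7], [-0.8, 0.3], [-0.1, 0.3]]
[551.6514 -45.753   -0.5921] [[-0.3, 0.4], [0.3, 0.3], [0.2, -0.2], [-0.2, -0.4]]
280.51492 257.81384
```

```bash
sed -i 's/p=(553.8,-42.3,-.597)/p=(552.5,-45.2,-.5955)/' go.py; python3 go.py 0 -106 146
```

```text
t 2.7 pos [ 486.6 -139.   235.4] [-3.1416  0.      0.9789] F [-0.   0.  -0.6] gap 43.7 q [-0.35  0.19  1.62 -0.    1.33  0.24]
carrier [  -1.9 -114.6] T [ 493. -133.  146.] delta [ 8.6  2.  89.4] twist 0.004
```

jog_arm(
  deltas="4 1 15 0.004 44; 8 2 30 0.004 44; 8.5 2 45 0.004 44; 8.5 2 60 0.004 44; 8.5 2 75 0.004 44; 8.5 2 85 0.004 44; 8.5 2 89 0.004 44; 8.5 2 89 0.004 44; 8.5 2 89 0.004 44; 8.5 2 89 0.004 44",
)

```text
clock: 3.95
eef_pos: [493.2, -133.2, 146.8]
eef_rot: [3.141, -0.0, 0.975]
wrist_force: [-0.4, -1.6, 0.8]
finger_gap: 43.8
```

```bash
python3 go.py 0 -106 132; python3 - <<'E'
from h import *
s=manip.read_state()
p,d=optics.camera('wrist'); save('w1',p); np.savez('pics/w1.npz',p=p,d=d,pos=s['eef_pos'],rot=s['eef_rot'])
p,d=optics.camera('side'); save('si3',cv2.resize(p[190:335,220:390],None,fx=4.4,fy=4.4,interpolation=2))
E
```

```text
t 3.95 pos [ 493.2 -133.2  146.8] [ 3.1409e+00 -2.0000e-04  9.7480e-01] F [-0.4 -1.6  0.8] gap 43.8 q [-0.34  0.29  1.72  0.    1.14  0.26]
carrier [   0.2 -106.1] T [ 493. -133.  132.] delta [ 0.1 -0.3 14.8] twist -0.0
```

View pics/w1.png

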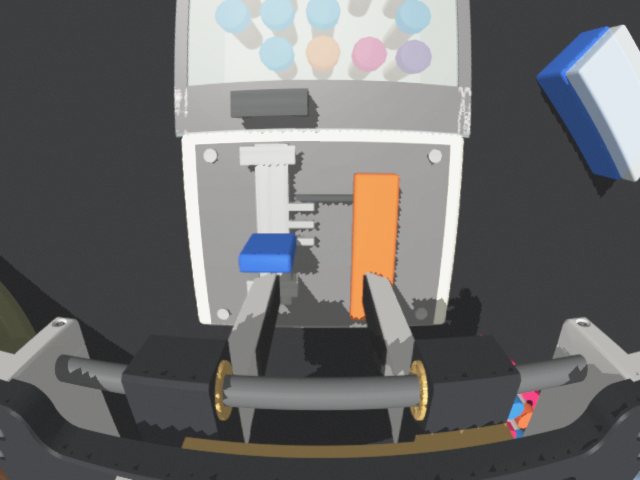

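View pics/si3.png

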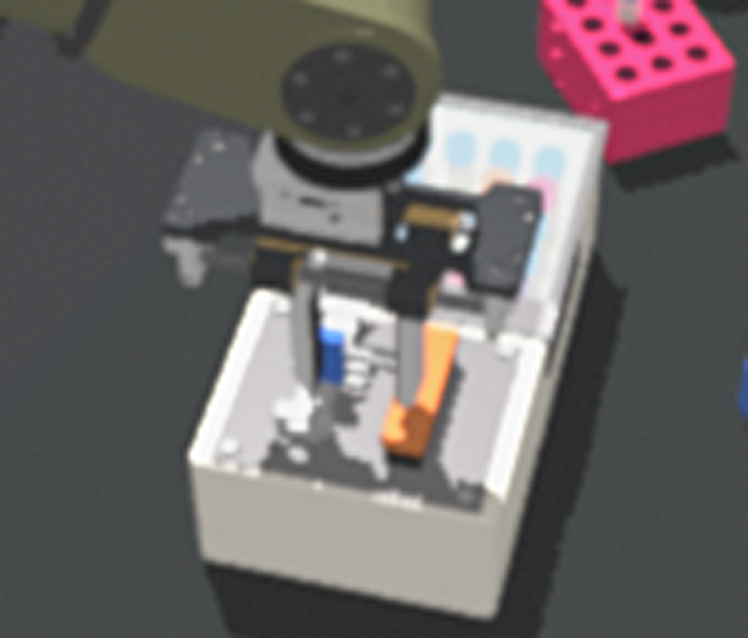

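Both fingers are lined up: the left one is behind the tab (tip at 262,280), the right one is over the catch (tip at 375,280). Next I press.

jog_arm(
  deltas="0 0 3 0 44; 0 0 6 0 44; 0 0 8 0 44; 0 0 9 0 44; 0 0 10 0 44; 0 0 11 0 44; 0 0 12 0 44; 0 0 13 0 44; 0 0 13 0 44; 0 0 13 0 44",
)

```text
clock: 5.3
eef_pos: [493.0, -133.1, 133.5]
eef_rot: [-3.142, 0.0, 0.975]
wrist_force: [-1.8, 1.0, 3.8]
finger_gap: 44.4
```

```bash
python3 go.py 0 -106 132;python3 - <<'E'
from h import *
F=[];
for i in range(1): print(manip.read_state()['moment'])
p,d=optics.camera('wrist'); save('w2',cv2.resize(p[80:340,180:480],None,fx=2.6,fy=2.3))
print(manip.read_state()['wrist_force'])
E
```

```text
t 5.3 pos [ 493.  -133.1  133.5] [-3.1416e+00  1.0000e-04  9.7480e-01] F [-1.8  1.   3.8] gap 44.4 q [-0.34  0.3   1.73 -0.    1.11  0.26]
carrier [ 1.000e-01 -1.062e+02] T [ 493. -133.  132.] delta [ 0.2 -0.1  1.5] twist -0.001
[-0.06881652  0.58534017 -0.05882091]
[-2.04435155  1.33286083  3.43726958]
```

View pics/w2.png

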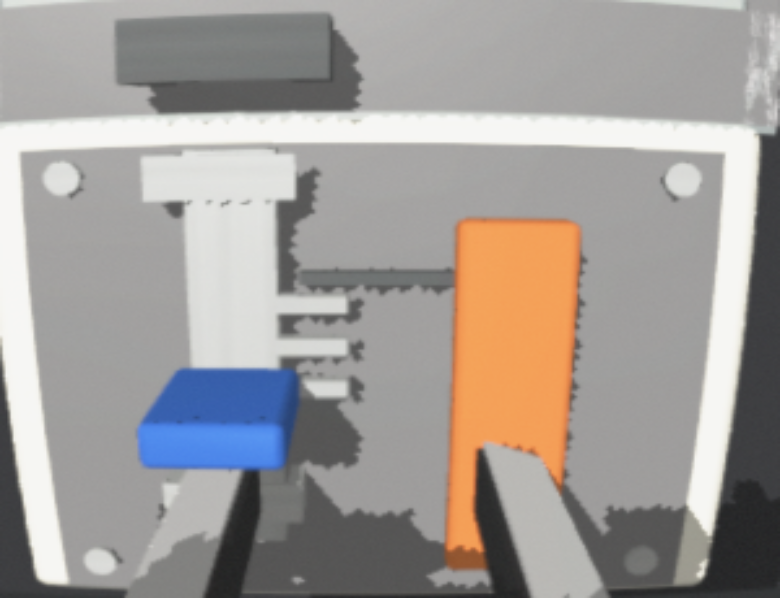

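jog_arm(
  deltas="0 0 1 0 44; 0 0 2 0 44; 0 0 2 0 44; 0 0 2 0 44; 1 0 2 0 44; 2 0 2 0 44; 3 0 2 0 44; 4 0 2 0 44; 4 0 2 0 44; 4 0 2 0 44",
)

```text
clock: 6.6
eef_pos: [495.4, -129.8, 131.5]
eef_rot: [3.141, -0.0, 0.975]
wrist_force: [-0.1, -2.6, 5.0]
finger_gap: 44.0
```

```bash
cat > chk.py <<'E'
from h import *
import sys
import go
go.delta(0,-68,132)
s=manip.read_state();R=go.Ro.from_euler('xyz',s['eef_rot']).as_matrix();print('Ftool',(R.T@s['wrist_force']).round(1))
p,d=optics.camera('wrist'); save(sys.argv[1],cv2.resize(p[80:340,180:480],None,fx=2.6,fy=2.3))
s=manip.read_state();print('Ftool',(R.T@s['wrist_force']).round(1))
E
python3 chk.py w3
```

```text
t 6.6 pos [ 495.4 -129.8  131.5] [ 3.1413e+00 -1.0000e-04  9.7490e-01] F [-0.1 -2.6  5. ] gap 44.0 q [-0.33  0.31  1.73  0.    1.11  0.27]
carrier [   0.2 -102.1] T [ 514.4 -101.5  132. ] delta [34.1 -0.2 -0.5] twist -0.0
Ftool [-2.2  1.4 -5. ]
Ftool [-3.1  2.2 -4.4]
```

View pics/w3.png

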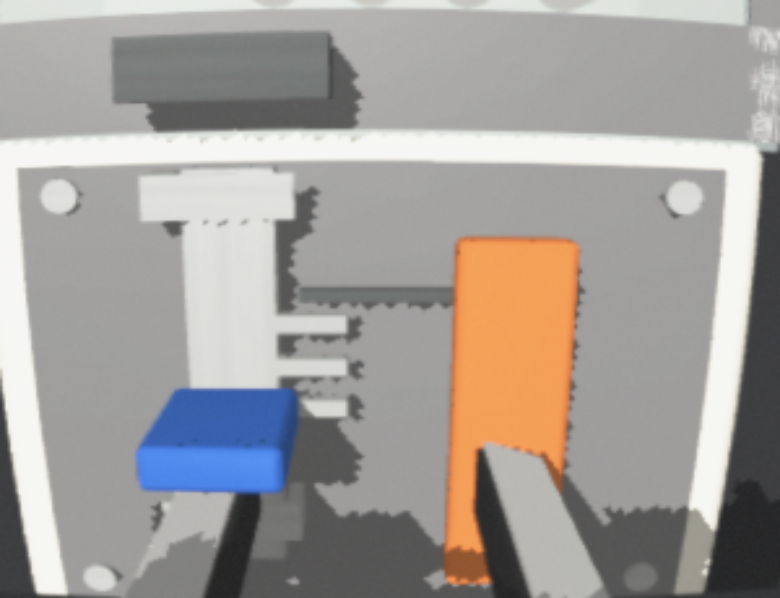

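jog_arm(
  deltas="2 0 0.5 0 44; 4 0 0.5 0 44; 6 0 0.5 0 44; 8 0 0.5 0 44; 10 0 0.5 0 44; 12 0 0.5 0 44; 14 0 0.5 0 44; 16 0 0.5 0 44; 16 0 0.5 0 44; 16 0 0.5 0 44",
)

```text
clock: 7.9
eef_pos: [504.2, -116.7, 131.0]
eef_rot: [3.142, 0.0, 0.975]
wrist_force: [-1.5, -3.7, 6.2]
finger_gap: 44.0
```

```bash
python3 chk.py w4
```

```text
t 7.9 pos [ 504.2 -116.7  131. ] [3.1415e+00 2.0000e-04 9.7480e-01] F [-1.5 -3.7  6.2] gap 44.0 q [-0.3   0.32  1.71 -0.    1.11  0.3 ]
carrier [  0.1 -86.3] T [ 514.4 -101.5  132. ] delta [18.3 -0.1 -1. ] twist -0.001
Ftool [-3.9  0.8 -6.2]
Ftool [-4.9  0.2 -5.5]
```

View pics/w4.png

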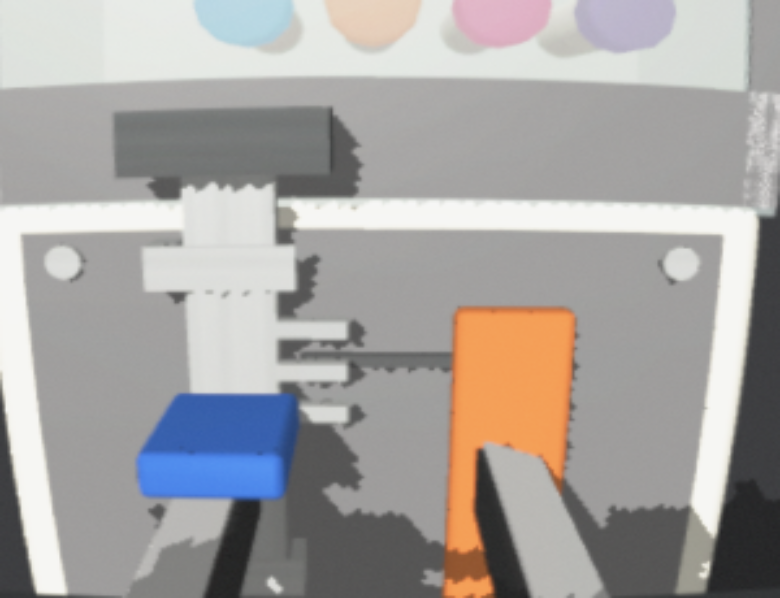

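jog_arm(
  deltas="2 0 0.2 0 44; 4 0 0.2 0 44; 6 0 0.2 0 44; 8 0 0.2 0 44; 10 0 0.2 0 44; 11 0 0.2 0 44; 12 0 0.2 0 44; 13 0 0.2 0 44; 13 0 0.2 0 44; 13 0 0.2 0 44",
)

```text
clock: 9.2
eef_pos: [511.5, -106.0, 130.8]
eef_rot: [3.142, 0.0, 0.975]
wrist_force: [-2.3, -5.3, 6.5]
finger_gap: 44.1
```

```bash
python3 chk.py w5
```

```text
t 9.2 pos [ 511.5 -106.   130.8] [3.1415e+00 4.0000e-04 9.7470e-01] F [-2.3 -5.3  6.5] gap 44.1 q [-0.27  0.33  1.7  -0.    1.11  0.32]
carrier [  0.2 -73.4] T [ 514.4 -101.5  132. ] delta [ 5.4 -0.2 -1.2] twist -0.001
Ftool [-5.7  1.1 -6.5]
Ftool [-6.   0.9 -5.3]
```

View pics/w5.png

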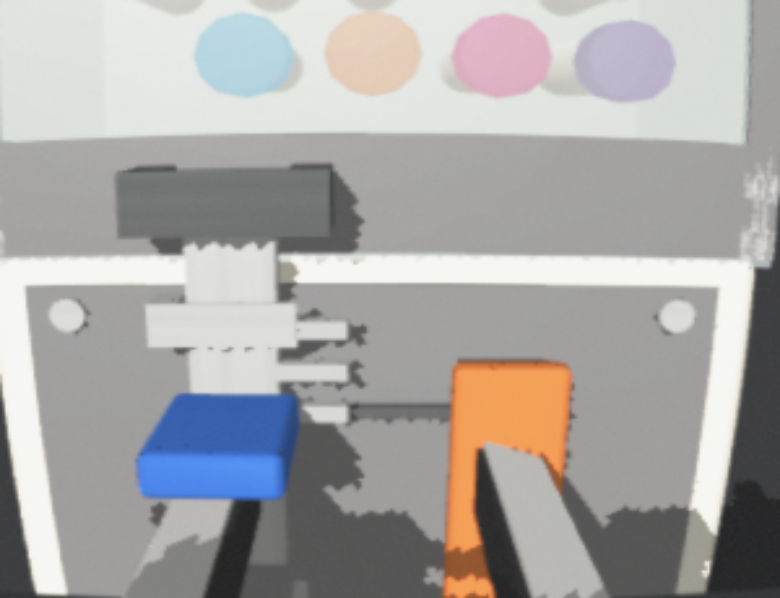

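jog_arm(
  deltas="0.5 0 0 0 44; 1 0 0 0 44; 1.5 0 0 0 44; 1.5 0 0 0 44; 2 0 0 0 44; 2 0 0 0 44; 2 0 0 0 44; 2 0 0 0 44; 2 0 0 0 44; 2 0 0 0 44",
)

```text
clock: 10.5
eef_pos: [512.6, -104.4, 130.9]
eef_rot: [3.142, 0.001, 0.975]
wrist_force: [-3.4, -5.5, 6.7]
finger_gap: 44.0
```

```bash
python3 chk.py w6
```

```text
t 10.5 pos [ 512.6 -104.4  130.9] [3.1415e+00 5.0000e-04 9.7470e-01] F [-3.4 -5.5  6.7] gap 44.0 q [-0.27  0.33  1.7  -0.    1.11  0.33]
carrier [  0.2 -71.4] T [ 514.4 -101.5  132. ] delta [ 3.4 -0.2 -1.2] twist -0.001
Ftool [-6.4  0.2 -6.7]
Ftool [-5.4  1.6 -6.2]
```

jog_arm(
  deltas="0.2 0 0 0 44; 0.4 0 0 0 44; 0.6 0 0 0 44; 0.8 0 0 0 44; 1 0 0 0 44; 1 0 0 0 44; 1 0 0 0 44; 1 0 0 0 44; 1 0 0 0 44; 1 0 0 0 44",
)

```text
clock: 11.8
eef_pos: [512.9, -103.9, 130.9]
eef_rot: [-3.142, 0.001, 0.975]
wrist_force: [-3.3, -8.4, 7.3]
finger_gap: 44.1
```

```bash
python3 chk.py w7
```

```text
t 11.8 pos [ 512.9 -103.9  130.9] [-3.1415e+00  1.2000e-03  9.7480e-01] F [-3.3 -8.4  7.3] gap 44.1 q [-0.27  0.33  1.7  -0.    1.11  0.33]
carrier [  0.2 -70.8] T [ 514.4 -101.5  132. ] delta [ 2.8 -0.2 -1.1] twist -0.0
Ftool [-8.8  2.  -7.2]
Ftool [-8.6  1.  -7.5]
```

View pics/w7.png

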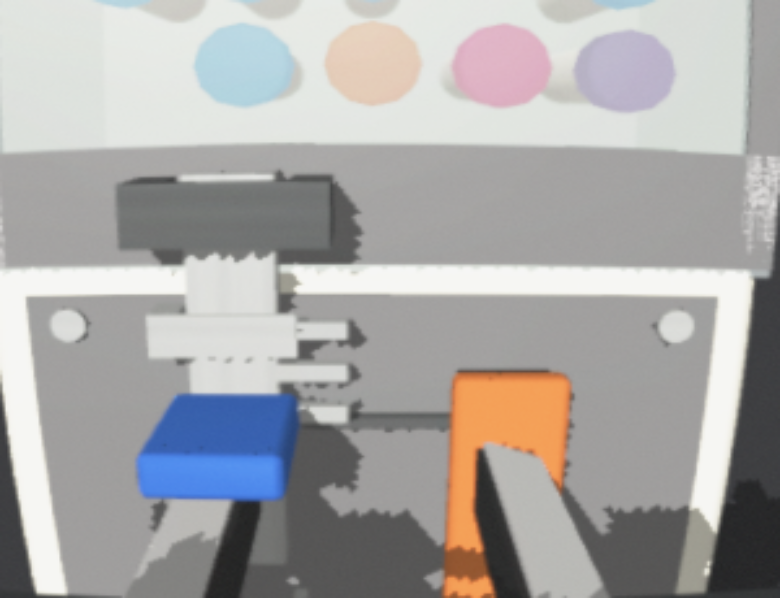

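jog_arm(
  deltas="0.2 0 0 0 44; 0.4 0 0 0 44; 0.6 0 0 0 44; 0.6 0 0 0 44; 0.6 0 0 0 44; 0.6 0 0 0 44; 0.6 0 0 0 44; 0.6 0 0 0 44; 0.6 0 0 0 44; 0.6 0 0 0 44",
)

```text
clock: 13.1
eef_pos: [513.0, -103.8, 130.9]
eef_rot: [-3.141, 0.002, 0.975]
wrist_force: [-6.9, -11.6, 9.4]
finger_gap: 43.8
```

```bash
python3 chk.py w8
```

```text
t 13.1 pos [ 513.  -103.8  130.9] [-3.1414e+00  2.2000e-03  9.7480e-01] F [ -6.9 -11.6   9.4] gap 43.8 q [-0.27  0.33  1.69 -0.    1.11  0.33]
carrier [  0.2 -70.7] T [ 514.4 -101.5  132. ] delta [ 2.7 -0.2 -1.1] twist -0.0
Ftool [-13.4   0.8  -9.4]
Ftool [-13.8   0.2  -8. ]
```

View pics/w8.png

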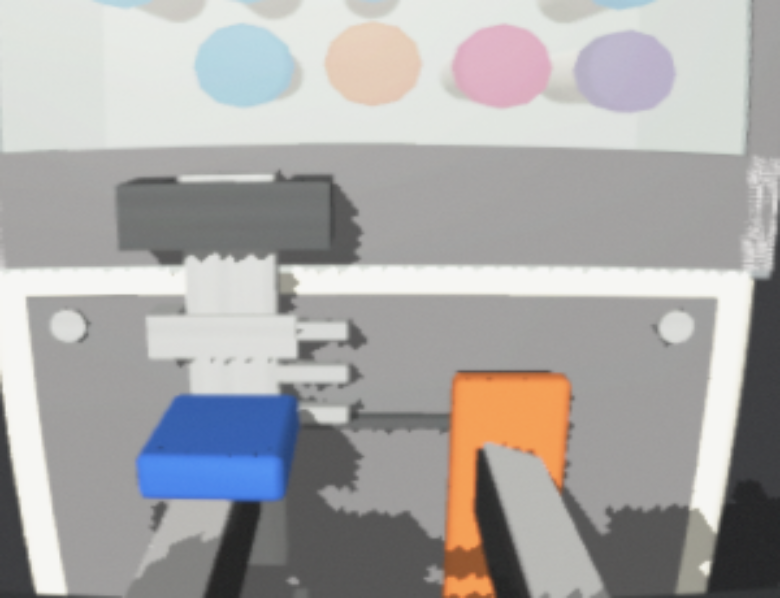

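The stop is confirmed: the TCP has stalled and the push force has gone from 6 to 13 N. I'll ease the push off, then lift to release the catch.

jog_arm(
  deltas="-1 0 0 0 44; -2 0 0 0 44; -2.2 0 0 0 44; -2.2 0 -3 0 44; -2.2 0 -7 0 44; -2.2 0 -12 0 44; -2.2 0 -22 0 44; -2.2 0 -37 0 44; -2.2 0 -55 0 44; -2.2 0 -70 0 44",
)

```text
clock: 14.4
eef_pos: [512.4, -104.7, 202.2]
eef_rot: [3.141, -0.0, 0.975]
wrist_force: [0.3, 0.6, 0.6]
finger_gap: 44.3
```

```bash
python3 go.py 0 -120 235; python3 - <<'E'
from h import *
s=manip.read_state()
p,d=optics.camera('wrist'); np.savez('pics/w9.npz',p=p,d=d,pos=s['eef_pos'],rot=s['eef_rot']); save('w9',cv2.resize(p[100:330,190:450],None,fx=3,fy=2.6,interpolation=2))
E
```

```text
t 14.4 pos [ 512.4 -104.7  202.2] [ 3.1408e+00 -2.0000e-04  9.7480e-01] F [0.3 0.6 0.6] gap 44.3 q [-0.27  0.25  1.62 -0.    1.27  0.32]
carrier [  0.2 -71.7] T [ 485.2 -144.5  235. ] delta [-48.3  -0.1 -32.8] twist -0.001
```

View pics/w9.png

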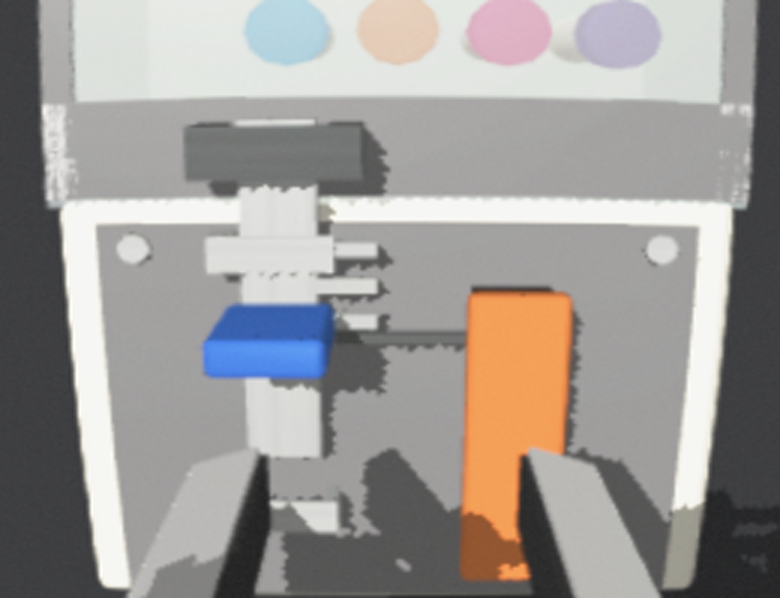

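The pin now sits behind the last tooth and the bar runs through the keeper. I'll return to the first viewing pose to compare.

jog_arm(
  deltas="-5 0 -15 0 44; -20 0 -30 0 44; -35 0 -33 0 44; -46 0 -33 0 44; -46 0 -33 0 44; -46 0 -33 0 44; -46 0 -33 0 44; -46 0 -33 0 44; -46 0 -33 0 44; -46 0 -33 0 44",
)

```text
clock: 15.7
eef_pos: [486.6, -142.6, 233.7]
eef_rot: [-3.142, -0.0, 0.975]
wrist_force: [0.2, -0.3, 0.2]
finger_gap: 43.8
```

```bash
python3 go.py 0 -120 235; python3 - <<'E'
from h import *
s=manip.read_state()
p,d=optics.camera('wrist'); np.savez('pics/w10.npz',p=p,d=d,pos=s['eef_pos'],rot=s['eef_rot']); save('w10c',cv2.resize(p[80:275,215:440],None,fx=3.5,fy=3.0,interpolation=2))
d0=np.load('pics/w0.npz')['d']
from wf import *
P=np.array([552.2,-45.8,-.5955])
for nm,X in (('catch',(28,-110,124)),('catch2',(28,-60,124)),('deck',(55,-80,100))):
    a=[]
    for f in ('w0','w10'):
        Z=np.load('pics/%s.npz'%f);u,v=proj(W(P,X),Z['pos'],Z['rot']).round().astype(int);a.append((u,v,np.median(Z['d'][v-2:v+3,u-2:u+3])))
    print(nm,a)
p,d=optics.camera('scene'); save('sc9',p)
E
```

```text
t 15.7 pos [ 486.6 -142.6  233.7] [-3.1416 -0.      0.9749] F [ 0.2 -0.3  0.2] gap 43.8 q [-0.36  0.19  1.62  0.    1.33  0.24]
carrier [ 1.000e-01 -1.177e+02] T [ 485.2 -144.5  235. ] delta [-2.3 -0.1 -1.3] twist -0.0
catch [(np.int64(361), np.int64(231), np.float32(288.02887)), (np.int64(359), np.int64(227), np.float32(285.66483))]
catch2 [(np.int64(363), np.int64(167), np.float32(273.8463)), (np.int64(360), np.int64(162), np.float32(271.19113))]
deck [(np.int64(391), np.int64(188), np.float32(301.37973)), (np.int64(389), np.int64(184), np.float32(298.6364))]
```

View pics/w10c.png

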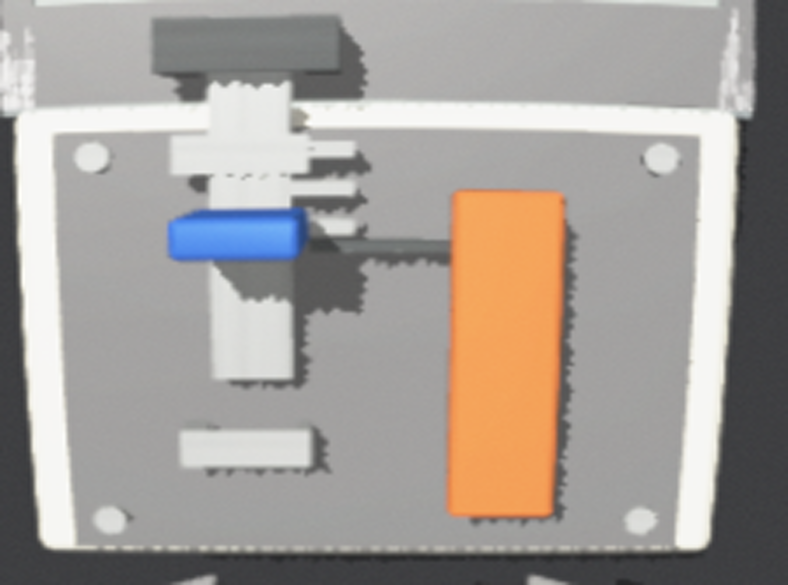

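View pics/sc9.png

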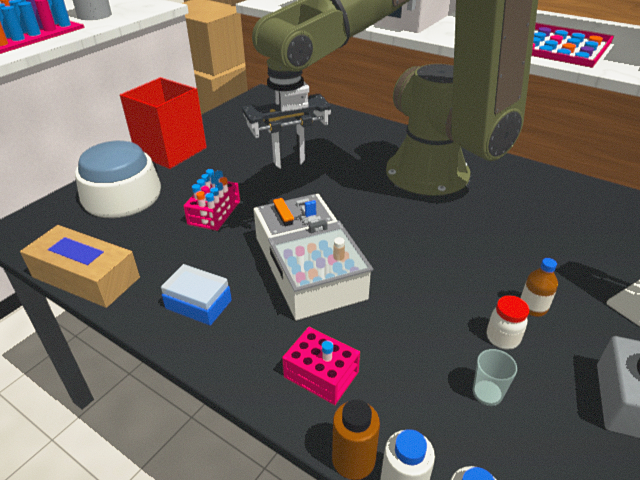

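```bash
python3 - <<'E'
from wf import *
Z=np.load('pics/w10.npz');S=lambda u,v:(215+u/3.5-.35,80+v/3.-.35)
o=[((16,-130,124),S(447,517)),((40,-130,124),S(553,517)),((40,-45,124),S(564,190)),((16,-45,124),S(453,190))]
p=fit(o,Z['pos'],Z['rot'])
for P in (p,[552.2,-45.8,-.5955]):
  for b in (26,28,30): print(b,proj(W(P,(-28,-90+b,148)),Z['pos'],Z['rot']).round(1),'seen',S(235,259))
E
```

```text
[551.6683 -45.799   -0.5941] [[-0.0, 0.4], [0.1, 0.2], [0.3, -0.0], [-0.4, -0.5]]
26 [280.7 172.2] seen (281.7928571428571, 165.98333333333332)
28 [280.6 169.3] seen (281.7928571428571, 165.98333333333332)
30 [280.5 166.4] seen (281.7928571428571, 165.98333333333332)
26 [281.2 171.7] seen (281.7928571428571, 165.98333333333332)
28 [281.1 168.8] seen (281.7928571428571, 165.98333333333332)
30 [281.1 165.9] seen (281.7928571428571, 165.98333333333332)
```

The bolt measures 30 mm of travel, the catch is up, and the carrier hasn't moved (fits agree within 0.1 mm).

```bash
python3 -c "
from cell import workorder
print(workorder.sign_off())"
```

```text
the job is handed in; nothing more can be done
None
```

The lid is bolted and locked, and I've handed the job in; the last clock reading was about 16 s of the 38 s allowed. I pressed the catch down about 6 mm with one finger and kept it down. The other finger pushed the tab until the bolt hit its stop: the tool stalled and the push force rose from about 6 to 13 N. I then eased the push off, let the catch spring up and came clear.

**Last checks:**
- **Bolt:** the wrist camera put the tab at 30 mm of travel. The bar runs through the keeper and the catch's pin sits behind the last tooth.
- **Catch:** its height above the deck was the same as before the press, so it is fully up.
- **Carrier:** before and after fits to the same catch corners agreed to about 0.1 mm, so it did not shift.
- **Surroundings:** in the final scene picture the vial and the other objects look undisturbed. The wrist force was about 0, so the robot was touching nothing.

**Disagreement:** my first carrier position, from the fixed cameras, was about 4 mm off the wrist camera's along the bolt. I used a value close to the wrist camera's and found the tab and the stop by touch.

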